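Find the hidden thumb catch and open the block case

TASK

Open the glazed block case: feel along the top of its front rail with a fingertip until you find the thumb notch, press the brass catch down inside the notch so that the latched lid springs ajar, then push the lid gently by its birch pull bar until it is fully open. Use only fingertips or the outside of the fingers: grip and lift nothing, leave the iron, bone folder, dividers and stray block where they are, and finish with the hand clear.

Things in the scene. Friction and masses are not known exactly. Their poses are not given: they have to be found in the camera images.
- case: Low birch case fixed to the bench, 360 mm deep (x), 376 mm wide (y), with rows of walnut and padauk blocks under a sliding glass lid; its back part is closed by a fixed walnut deck with inlaid lozenges. Origin: middle of the front face (towards the robot) at bench level; x runs back into the case, y along the front rail, z up. 
- rail_left (a point): Point on the flat top of the front edge at its +y end, on the birch corner post (44 mm wide), 17 mm behind the front face and 160 mm from the case's middle; a sweep can start here, clear of any notch. Between the posts runs the rail, 288 mm long (y), 40 mm deep (case x 0 to 40 mm): six butted 48 mm lengths of walnut and padauk. Posts and rail share one flat top at z = 75 mm.
- rail_right (a point): The same point on the post at the -y end. One of the six lengths of the rail (walnut), a different one each time, has the thumb notch in its middle: cut from the top, open to the front, 42 mm long along the rail, reaching 35 mm back from the front face, where a 5 mm wall closes it.
- catch (a joint): The brass catch in the notch: a 39 x 32 mm plate filling it, its top 8 mm below the rail top. Value: how far it is pressed down, m, 0 up, 0.006 fully down. It takes about 2.5 N to start and 6 N to go fully down, frees the lid at about 0.004 and springs back up when let go.
- lid_travel (a joint): How far the lid has slid along the case's +x, m: about 0 latched shut, 0.130 at its stop, fully open. When the catch is pressed, a spring plunger kicks the lid ajar by about 32 mm; from there it slides stiffly (about 4 N at 0.1 m/s) and stays where it is left.
- lid: The sliding glass lid; along its front runs a birch pull bar, 343 mm along y, 22 mm thick (x), its top at z = 92 mm of the case frame: it stands 17 mm above the rail top, just behind the rail; the glass behind it has its top at z = 67 mm. Its origin is the case origin shifted by the lid's travel, same axes.
- pull_face (a point): Middle of the pull bar's front face (the face towards the rail), at z = 84 mm; 44 mm behind the case's front face when shut. Push here along the case's +x.
- iron: Dented brass veneer iron with a rosewood handle, 110 x 58 x 93 mm, loose, on the bench left of the case. Origin: centre of the sole. Leave alone.
- folder: Bone folder, 153 x 22 x 5 mm, loose, flat on the bench in front of the case, roughly along the rail. Origin near its middle, on the bench. Leave alone.
- dividers: Steel spring dividers with a rosewood handle, 200 x 68 mm and 17 mm high, loose, lying right of the case. Origin near the middle, on the bench. Leave alone.
- stray_block: Padauk block, 36 x 40 x 66 mm, standing loose right of the case. Origin: centre of its underside. Leave alone.

How it is judged:
By the outcome, as a careful person would: the job done as asked, in the order asked, and still so for the second after the job is handed in, with the robot touching nothing.
It also fails if it takes over 72 s, if anything falls off the work surface, if the arm or the gripper's body presses on something with over 40 N, if the wrist force passes 120 N, or if a joint passes its speed limit or range.

ROBOT

A 7-joint arm with a two-finger parallel gripper is mounted at the origin on the work surface. World frame = base frame: x ahead of the robot, y to its left, z up, the work surface at z = 0. Lengths are in m, angles in rad, forces in N, time in s.
With the tool pointing down it reaches from about 0.425 to 1.025 m from the base axis. Payload 3.6 kg.
Tool frame: the origin (TCP) lies on the mounting face of the last link; the fingertips stand 173 mm ahead of it and the grasp point (between the pads) lies 155 mm ahead of it; z points along the fingers, y is the line along which they close (so a half turn about z gives the same grasp; the last joint's range is limited). The gripper opens to 85 mm and grips with 20 to 120 N. Pads are 22 mm wide; open, the fingers measure 114 mm over their backs; the gripper's body (76 mm by 85 mm) begins 54 mm behind the grasp point. The pads swing forward as they close: fully open they stand 13 mm farther back than shut.
Start: joints at [1.115, 0.591, 0.048, 1.609, -0.033, 0.943, -0.034], TCP at [0.257, -0.678, 0.405] pointing down, gripper open.
Joint ranges: [-2.69, 2.69], [-0.47, 2.24], [-1.27, 1.36], [0.19, 2.51], [-1.53, 4.68], [0.08, 2.07], [-3.09, 3.09]. Speed limits (rad/s): [2.57, 2.57, 3.14, 3.14, 3.14, 3.14, 3.14].

INTERFACE

Orientations are given as [roll, pitch, yaw] about the fixed x, y, z axes, in that order (R = Rz(yaw) Ry(pitch) Rx(roll)).
In Python, from workcell import manip, eyes, order gives the robot as it stands.
- The arm moves only by the tool servo_tool, never from a script. Its argument "plan" is a list that holds one entry, the list of rows, each a list of 7 numbers: the opening, from -1 (shut) to 1 (fully open), then the shift along the tool's x, y, z in m, then the turn, a rotation vector about the tool's x, y, z in degrees. A call has 1 to 12 rows; each row shifts and turns the commanded pose from where the row before left it, along the tool's axes as they then stand; what a row does not reach is not made up. A row lasts 1/12 s, in which the tool goes at most 41.7 mm and 7.16 degrees, less where a joint would pass 70% of its speed; a pose out of reach is approached as far as the arm can. A call with a gripper value outside its range is refused whole. The fingers move at their own pace and stop on an object; "squeeze" is the grip in N (left out, the last holds). Time passes only in rows, so rows that do not move let the fingers close. It gives the time, the measured TCP pose, the force, the opening and the grip force at its end, in the units of the state.
- manip.read_state(): the state, without advancing time (a new reading comes with each control period).
- eyes.read_camera(name): name is "scene" or "side" or "wrist"; returns the picture (400x640x3 uint8, red, green, blue); there is no depth.
- eyes.camera_params(name): a dict with "fovy" (degrees; the focal length in pixels is half the picture's height over the tangent of half this angle, whatever the lens; pixels are square), "cx", "cy" (the principal point, pixels), "R" (3x3) and "t" (3): a world point X has camera coordinates R X + t. Camera axes: x right, y down, z forward; pixel columns grow to the right and rows downward; lengths in m; the calibration is good to about 2 mm. A picture is of the moment at which its call begins: read the wrist's pose just before it. camera_params takes no time and is no camera call; for the wrist camera it gives the pose at the moment of the call.
- order.sign_off(): hands the job in; it is judged then, once.
The state is a dict: "time_s": time; "q": joint angles; "joint_vel": joint speeds; "effort": joint torques, N m; "tool_pos": TCP position; "tcp_rot": TCP orientation; "wrist_force": force on the tool from outside, world axes, zero at the start; "wrist_torque": the same for the moment, N m; "gripper_width": opening from 0.0 (shut) to 1.0 (fully open); "grip_force": force on a finger pad.
Only numpy, scipy, OpenCV 4.12 (cv2) and the standard library are available. Lean on these libraries where they do the work, as an engineer would, in place of code of your own. Each camera call takes 0.05 s, during which the arm holds its last target. There are 200 camera calls.

## Working session

There is one attempt and no reset: what is moved stays moved. The work goes in short steps, Python scripts to look and compute and a tool call to move; the robot and the scene stay as the last step left them, time stands still between calls to the robot, and variables do not carry over. Pictures are saved under pics/ and viewed, at most 10 in all, crops included, and the job is handed in when it is done.

Besides the shell and the picture viewer there is one more tool, called after "Request:" by a JSON object that holds its "fn" and its "kwargs". servo_tool: Moves the arm, as the interface text tells. Its arguments: {"type":"object","properties":{"plan":{"type":"array","items":{"type":"array","items":{"type":"array","items":{"type":"number"}}}},"squeeze":{"type":"number"}},"required":["plan"]}

```bash
mkdir -p pics; python3 - <<'E'
from workcell import manip, eyes, order
import cv2
for n in ["scene","side"]:
    im=eyes.read_camera(n); cv2.imwrite(f"pics/{n}0.png",im[:,:,::-1])
    p=eyes.camera_params(n); print(n,p)
print(manip.read_state())
E
```

```text
scene {'fovy': 47.0222406396442, 'cx': 314.96617326861923, 'cy': 199.99605869386318, 'R': array([[ 0.16457438,  0.98633882,  0.00714153],
       [ 0.73781619, -0.11829576, -0.66455503],
       [-0.65463161,  0.11463787, -0.7472052 ]]), 't': array([-0.12247549, -0.36631851,  1.55541664])}
side {'fovy': 54.11318051492122, 'cx': 312.3323851296777, 'cy': 199.63755565293252, 'R': array([[-0.69582622, -0.71820975,  0.00079197],
       [-0.54459939,  0.52690701, -0.65251859],
       [ 0.46822792, -0.45447085, -0.7577723 ]]), 't': array([0.43973447, 0.33045171, 0.67731002])}
{'time_s': 0.1, 'q': array([ 1.11545892,  0.5920428 ,  0.04829731,  1.60968281, -0.03331608,
        0.9427242 , -0.03370517]), 'joint_vel': array([ 0.00138639, -0.0008884 ,  0.00046479, -0.00331291, -0.0009648 ,
        0.00073566,  0.00152444]), 'effort': array([ 4.31168766e-03, -5.49989605e+01,  1.55347757e+00, -1.98823357e+01,
        9.80319368e-03,  3.81712351e-03,  3.24380927e-06]), 'tool_pos': array([ 0.2565398 , -0.67767588,  0.40364779]), 'tcp_rot': array([-3.13954270e+00,  9.84474126e-05,  3.61909281e-01]), 'wrist_force': array([ 0.21696631, -0.23752752, -0.23449812]), 'wrist_torque': array([ 0.04345828, -0.03645982, -0.03349772]), 'grip_force': 0.0, 'gripper_width': 0.9956276177559351}
```

View pics/scene0.png

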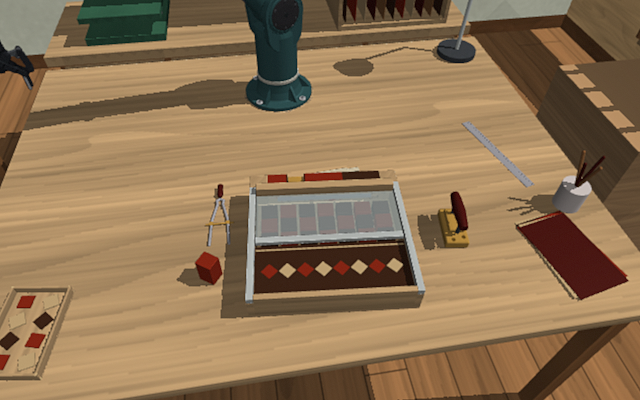

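View pics/side0.png

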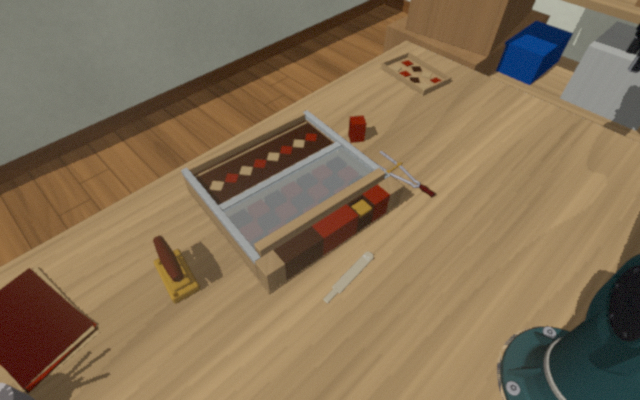

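The scene view shows the case with its front rail towards the robot. In the side view the rail runs from about (270,270) to (390,195), with something brass near (362,208). I'll enlarge both.

```bash
python3 - <<'E'
import cv2,numpy as np
a=cv2.imread("pics/side0.png")[150:310,175:415]; a=cv2.resize(a,(792,528),interpolation=cv2.INTER_CUBIC)
cv2.imwrite("pics/side_crop.png",a)
b=cv2.imread("pics/scene0.png")[160:320,190:430]; b=cv2.resize(b,(792,528),interpolation=cv2.INTER_CUBIC)
cv2.imwrite("pics/scene_crop.png",b)
E
```

```text
(no output)
```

View pics/side_crop.png

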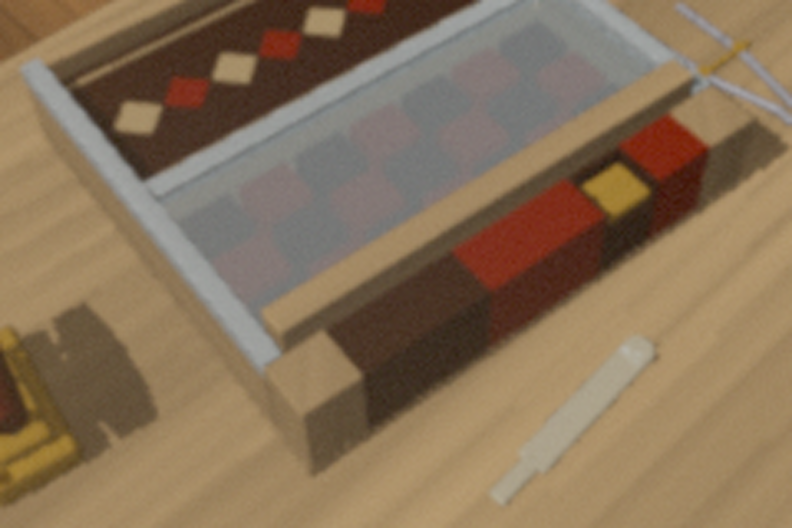

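View pics/scene_crop.png

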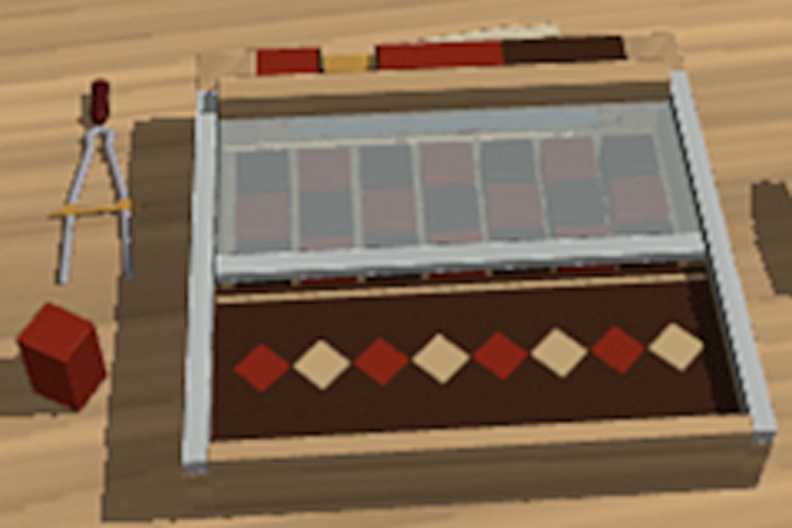

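The side crop shows, from the +y end, walnut, walnut, padauk, padauk, then the notched length with the brass plate at crop (615,190), then padauk. That puts the notch at about case y = -72 mm. Next I fit the case pose from the rail corners.

```bash
cat > h.py <<'E'
import numpy as np
from scipy.spatial.transform import Rotation as Ro
from workcell import manip, eyes
def proj(p,X):
    f=200/np.tan(np.radians(p['fovy'])/2); c=X@p['R'].T+p['t']
    return c[:,:2]/c[:,2:]*f+[p['cx'],p['cy']]
def world(v,X):
    c,s=np.cos(v[2]),np.sin(v[2]); X=np.atleast_2d(X)
    return np.c_[v[0]+c*X[:,0]-s*X[:,1], v[1]+s*X[:,0]+c*X[:,1], X[:,2]]
E
python3 - <<'E'
from h import *
from scipy.optimize import least_squares
S=[(309,408,0,188,75),(362,372,0,144,75),(490,292,0,48,75),(605,218,0,-48,75),(652,188,0,-96,75),(707,150,0,-144,75),(313,473,0,188,0),(268,370,40,188,75),(325,333,40,144,75)]
C=[(256,50,0,-144,75),(378,43,0,-48,75),(503,40,0,48,75),(623,36,0,144,75),(676,33,0,188,75),(198,55,0,-188,75)]
S,C=np.array(S,float),np.array(C,float)
ps,pc=eyes.camera_params("side"),eyes.camera_params("scene")
us=(S[:,:2]+.5)/3.3-.5+[175,150]; uc=(C[:,:2]+.5)/3.3-.5+[190,160]
def r(v,both=1):
    a=proj(ps,world(v,S[:,2:]/1e3))-us; b=proj(pc,world(v,C[:,2:]/1e3))-uc
    return np.r_[a.ravel(),b.ravel()*both]
for w in (1,0):
    s=least_squares(r,[.5,0,0],args=(w,),loss='soft_l1'); print(s.x,np.round(r(s.x),1))
    v=s.x
    print(world(v,[[.017,.16,.075],[.017,-.072,.075],[.017,-.16,.075],[.044,0,.084]]))
    if w: np.save("case.npy",v)
E
```

```text
[ 0.47849072  0.06515279 -0.1002214 ] [-2.3  2.5  0.6  0.9  0.2 -0.2  0.2 -0.7  2.2 -2.3  1.  -1.  -0.2  1.4
 -1.4 -0.3  0.  -1.   0.2  0.2  0.4  0.8 -0.6  0.2 -0.4 -0.1  0.2  0.1
  0.7 -0.6]
[[ 0.51141401  0.222649    0.075     ]
 [ 0.48820155 -0.00818683  0.075     ]
 [ 0.47939682 -0.09574525  0.075     ]
 [ 0.52226993  0.06075042  0.084     ]]
[ 0.47849728  0.0653424  -0.10118677] [-2.4  2.4  0.5  0.9  0.1 -0.2  0.1 -0.7  2.1 -2.3  1.  -0.9 -0.3  1.4
 -1.5 -0.4 -0.1 -1.   0.3  0.2  0.5  0.8 -0.5  0.2 -0.3 -0.1  0.3  0.2
  0.8 -0.7]
[[ 0.51157259  0.22280676  0.075     ]
 [ 0.4881373  -0.00800656  0.075     ]
 [ 0.47924805 -0.09555643  0.075     ]
 [ 0.52227222  0.06089778  0.084     ]]
```

Request:
{"fn": "servo_tool", "kwargs": {"plan": [[[-1, 0, 0, 0, 0, 0, 6.6], [-1, 0, 0, 0, 0, 0, 6.6], [-1, 0, 0, 0, 0, 0, 6.6], [-1, 0, 0, 0, 0, 0, 6.7], [-1, 0, 0, 0, 0, 0, 0], [-1, 0, 0, 0, 0, 0, 0], [-1, 0, 0, 0, 0, 0, 0], [-1, 0, 0, 0, 0, 0, 0]]], "squeeze": 20}}

```text
time_s: 0.77
tool_pos: [0.2565, -0.678, 0.4045]
tcp_rot: [-3.141, 0.0, -0.099]
wrist_force: [0.7, -0.2, -0.1]
gripper_width: -0.001
grip_force: 0.0
```

```bash
cat >> h.py <<'E'
def to(x,y,z):
    "tool-frame shift (mm) taking the shut fingertip to case point, mm"
    s=manip.read_state(); v=np.load("case.npy"); R=Ro.from_euler('xyz',s['tcp_rot']).as_matrix()
    tip=s['tool_pos']+R@[0,0,.173]
    d=world(v,[[x/1e3,y/1e3,z/1e3]])[0]-tip
    c,sn=np.cos(v[2]),np.sin(v[2]); e=tip[:2]-v[:2]
    print("t",round(s['time_s'],2),"tip case mm",np.round([1e3*(c*e[0]+sn*e[1]),1e3*(-sn*e[0]+c*e[1]),1e3*tip[2]],1),
     "yawerr deg",round(np.degrees(s['tcp_rot'][2]-v[2]),2),"F",np.round(s['wrist_force'],1),"grip",round(s['gripper_width'],2))
    print("shift mm",np.round(R.T@d*1e3,1))
E
python3 -c "
from h import *
to(17,-160,200)"
```

```text
t 0.77 tip case mm [-146.5 -761.6  231.5] yawerr deg 0.07 F [ 0.7 -0.2 -0.1] grip -0.0
shift mm [ 164.2 -601.4   31.7]
```

Request:
{"fn": "servo_tool", "kwargs": {"plan": [[[-1, 0.008, -0.03, 0, 0, 0, 0], [-1, 0.008, -0.03, 0, 0, 0, 0], [-1, 0.008, -0.03, 0, 0, 0, 0], [-1, 0.008, -0.03, 0, 0, 0, 0], [-1, 0.008, -0.03, 0, 0, 0, 0], [-1, 0.008, -0.03, 0, 0, 0, 0], [-1, 0.008, -0.03, 0, 0, 0, 0], [-1, 0.008, -0.03, 0, 0, 0, 0], [-1, 0.008, -0.03, 0, 0, 0, 0], [-1, 0.008, -0.03, 0, 0, 0, 0]]]}}

```text
time_s: 1.6
tool_pos: [0.3666, -0.3863, 0.405]
tcp_rot: [3.141, -0.001, -0.1]
wrist_force: [1.1, -0.0, 0.2]
gripper_width: -0.001
grip_force: 0.0
```

Request:
{"fn": "servo_tool", "kwargs": {"plan": [[[-1, 0.008, -0.03, 0, 0, 0, 0], [-1, 0.008, -0.03, 0, 0, 0, 0], [-1, 0.008, -0.03, 0, 0, 0, 0], [-1, 0.008, -0.03, 0, 0, 0, 0], [-1, 0.008, -0.03, 0, 0, 0, 0], [-1, 0.008, -0.03, 0, 0, 0, 0], [-1, 0.008, -0.03, 0, 0, 0, 0], [-1, 0.008, -0.03, 0, 0, 0, 0], [-1, 0.008, -0.02, 0, 0, 0, 0], [-1, 0, 0, 0, 0, 0, 0], [-1, 0, 0, 0, 0, 0, 0]]]}}

```text
time_s: 2.52
tool_pos: [0.4647, -0.1351, 0.4049]
tcp_rot: [-3.142, -0.001, -0.096]
wrist_force: [0.2, -1.7, -1.0]
gripper_width: -0.003
grip_force: 0.0
```

```bash
python3 -c "
from h import *
to(17,-160,85)"
```

```text
t 2.52 tip case mm [   6.5 -200.6  231.9] yawerr deg 0.22 F [ 0.2 -1.7 -1. ] grip -0.0
shift mm [ 10.6 -40.6 146.9]
```

Request:
{"fn": "servo_tool", "kwargs": {"plan": [[[-1, 0.0035, -0.02, 0, 0, 0, 0], [-1, 0.0035, -0.02, 0, 0, 0, 0], [-1, 0.0035, 0, 0.03, 0, 0, 0], [-1, 0, 0, 0.03, 0, 0, 0], [-1, 0, 0, 0.03, 0, 0, 0], [-1, 0, 0, 0.03, 0, 0, 0], [-1, 0, 0, 0.02, 0, 0, 0], [-1, 0, 0, 0, 0, 0, 0], [-1, 0, 0, 0, 0, 0, 0], [-1, 0, 0, 0, 0, 0, 0]]]}}

```text
time_s: 3.35
tool_pos: [0.4789, -0.0986, 0.2657]
tcp_rot: [3.141, -0.002, -0.102]
wrist_force: [0.7, 0.4, 0.0]
gripper_width: 0.001
grip_force: 0.0
```

```bash
python3 - <<'E'
from h import *
import cv2
to(17,-160,76)
im=eyes.read_camera("side")[:,:,::-1]
cv2.imwrite("pics/side1.png",cv2.resize(im[120:300,200:440],(792,594),interpolation=cv2.INTER_CUBIC))
E
```

```text
t 3.35 tip case mm [  17.  -162.9   92.7] yawerr deg -0.11 F [0.7 0.4 0. ] grip 0.0
shift mm [-0.1 -3.  16.7]
```

View pics/side1.png

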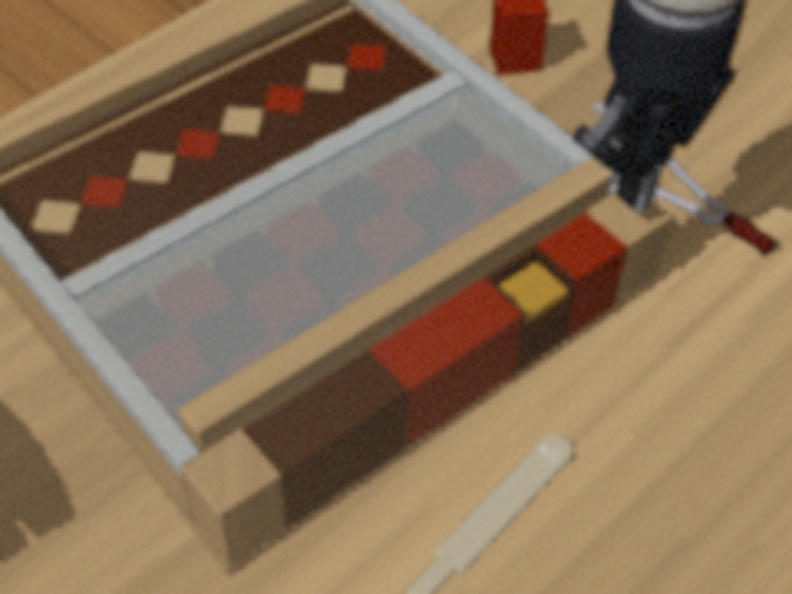

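The shut fingertip, at about crop (630,205), hovers over the right post. I'll compare that with the predicted pixel.

```bash
python3 - <<'E'
from h import *
v=np.load("case.npy")
P=[[17,-163,93],[28,-163,93],[6,-163,93],[0,-144,75],[0,-188,75],[40,-144,75],[66,170,92],[44,-170,92]]
print(np.round((proj(eyes.camera_params("side"),world(v,np.array(P)/1e3))-[200,120])*3.3))
E
```

```text
[[632. 199.]
 [621. 190.]
 [644. 208.]
 [627. 244.]
 [672. 215.]
 [585. 211.]
 [178. 406.]
 [611. 173.]]
```

The prediction agrees with the picture. Now I lower to a light touch.

Request:
{"fn": "servo_tool", "kwargs": {"plan": [[[-1, 0, -0.003, 0.007, 0, 0, 0], [-1, 0, 0, 0.006, 0, 0, 0], [-1, 0, 0, 0.001, 0, 0, 0], [-1, 0, 0, 0.001, 0, 0, 0], [-1, 0, 0, 0, 0, 0, 0], [-1, 0, 0, 0, 0, 0, 0], [-1, 0, 0, 0, 0, 0, 0]]]}}

```text
time_s: 3.98
tool_pos: [0.4789, -0.0945, 0.2498]
tcp_rot: [3.142, -0.0, -0.101]
wrist_force: [0.2, -0.6, -0.2]
gripper_width: -0.0
grip_force: 0.0
```

Request:
{"fn": "servo_tool", "kwargs": {"plan": [[[-1, 0, 0, 0.001, 0, 0, 0], [-1, 0, 0, 0, 0, 0, 0], [-1, 0, 0, 0, 0, 0, 0]]]}}

```text
time_s: 4.23
tool_pos: [0.4789, -0.0945, 0.2487]
tcp_rot: [3.142, 0.0, -0.101]
wrist_force: [0.7, -0.1, 0.3]
gripper_width: 0.0
grip_force: 0.0
```

Request:
{"fn": "servo_tool", "kwargs": {"plan": [[[-1, 0, 0, 0.001, 0, 0, 0], [-1, 0, 0, 0, 0, 0, 0], [-1, 0, 0, 0, 0, 0, 0]]]}}

```text
time_s: 4.48
tool_pos: [0.4789, -0.0945, 0.2485]
tcp_rot: [-3.142, -0.0, -0.101]
wrist_force: [-1.2, 0.2, 9.2]
gripper_width: 0.006
grip_force: 4.3
```

Request:
{"fn": "servo_tool", "kwargs": {"plan": [[[-1, 0, 0, -0.0004, 0, 0, 0], [-1, 0, -0.003, 0, 0, 0, 0], [-1, 0, -0.004, 0, 0, 0, 0], [-1, 0, -0.004, 0, 0, 0, 0], [-1, 0, -0.004, 0, 0, 0, 0], [-1, 0, -0.004, 0, 0, 0, 0], [-1, 0, -0.004, 0, 0, 0, 0], [-1, 0, -0.004, 0, 0, 0, 0], [-1, 0, -0.004, 0, 0, 0, 0], [-1, 0, -0.004, 0, 0, 0, 0], [-1, 0, -0.004, 0, 0, 0, 0]]]}}

```text
time_s: 5.4
tool_pos: [0.4832, -0.0566, 0.2485]
tcp_rot: [3.14, -0.002, -0.102]
wrist_force: [0.0, -4.2, 6.5]
gripper_width: -0.002
grip_force: 2.9
```

```bash
python3 -c "
from h import *
to(17,-72,75)"
```

```text
t 5.4 tip case mm [  17.2 -120.9   75.5] yawerr deg -0.11 F [ 0.  -4.2  6.5] grip -0.0
shift mm [ -0.3 -48.9   0.4]
```

Request:
{"fn": "servo_tool", "kwargs": {"plan": [[[-1, 0, -0.004, 0, 0, 0, 0], [-1, 0, -0.004, 0, 0, 0, 0], [-1, 0, -0.004, 0, 0, 0, 0], [-1, 0, -0.004, 0, 0, 0, 0], [-1, 0, -0.004, 0, 0, 0, 0], [-1, 0, -0.004, 0, 0, 0, 0], [-1, 0, -0.004, 0, 0, 0, 0], [-1, 0, -0.004, 0, 0, 0, 0], [-1, 0, -0.003, 0, 0, 0, 0]]]}}

```text
time_s: 6.15
tool_pos: [0.4866, -0.0211, 0.2482]
tcp_rot: [3.141, -0.001, -0.102]
wrist_force: [0.4, -0.0, 0.0]
gripper_width: 0.0
grip_force: 0.0
```

Request:
{"fn": "servo_tool", "kwargs": {"plan": [[[-1, 0, -0.002, 0, 0, 0, 0], [-1, 0, -0.002, 0, 0, 0, 0]]]}}

```text
time_s: 6.32
tool_pos: [0.4866, -0.016, 0.2478]
tcp_rot: [-3.141, 0.001, -0.1]
wrist_force: [0.2, -0.2, 0.6]
gripper_width: -0.001
grip_force: 0.0
```

Request:
{"fn": "servo_tool", "kwargs": {"plan": [[[-1, 0, -0.002, 0, 0, 0, 0], [-1, 0, -0.002, 0, 0, 0, 0]]]}}

```text
time_s: 6.48
tool_pos: [0.487, -0.0123, 0.2479]
tcp_rot: [-3.141, 0.001, -0.1]
wrist_force: [-0.5, -0.1, 1.0]
gripper_width: 0.001
grip_force: 0.0
```

Request:
{"fn": "servo_tool", "kwargs": {"plan": [[[-1, 0, -0.002, 0, 0, 0, 0], [-1, 0, -0.002, 0, 0, 0, 0]]]}}

```text
time_s: 6.65
tool_pos: [0.4875, -0.0086, 0.248]
tcp_rot: [-3.141, 0.0, -0.101]
wrist_force: [-1.0, 0.0, -0.3]
gripper_width: -0.001
grip_force: 0.0
```

```bash
python3 -c "
from h import *
to(17,-72,75)"
```

```text
t 6.65 tip case mm [ 16.3 -72.4  75. ] yawerr deg -0.02 F [-1.   0.  -0.3] grip -0.0
shift mm [ 0.7 -0.4 -0. ]
```

The contact force vanished between y = -121 and -85 mm and stayed zero to -72, so the fingertip is over the notch. Now I press the catch.

Request:
{"fn": "servo_tool", "kwargs": {"plan": [[[-1, 0, 0, 0.002, 0, 0, 0], [-1, 0, 0, 0.002, 0, 0, 0], [-1, 0, 0, 0.002, 0, 0, 0], [-1, 0, 0, 0.001, 0, 0, 0], [-1, 0, 0, 0.001, 0, 0, 0], [-1, 0, 0, 0.001, 0, 0, 0], [-1, 0, 0, 0, 0, 0, 0], [-1, 0, 0, 0, 0, 0, 0]]]}}

```text
time_s: 7.32
tool_pos: [0.4874, -0.0091, 0.2392]
tcp_rot: [3.142, 0.0, -0.101]
wrist_force: [-0.3, 1.0, 3.7]
gripper_width: 0.0
grip_force: 1.8
```

Request:
{"fn": "servo_tool", "kwargs": {"plan": [[[-1, 0, 0, 0.001, 0, 0, 0], [-1, 0, 0, 0.001, 0, 0, 0], [-1, 0, 0, 0.001, 0, 0, 0], [-1, 0, 0, 0, 0, 0, 0], [-1, 0, 0, 0, 0, 0, 0]]]}}

```text
time_s: 7.73
tool_pos: [0.4878, -0.009, 0.2363]
tcp_rot: [-3.142, -0.001, -0.101]
wrist_force: [-0.3, -0.3, 5.8]
gripper_width: 0.001
grip_force: 3.4
```

Request:
{"fn": "servo_tool", "kwargs": {"plan": [[[-1, 0, 0, 0.001, 0, 0, 0], [-1, 0, 0, 0.001, 0, 0, 0], [-1, 0, 0, 0, 0, 0, 0], [-1, 0, 0, 0, 0, 0, 0]]]}}

```text
time_s: 8.07
tool_pos: [0.4891, -0.009, 0.235]
tcp_rot: [-3.141, -0.005, -0.101]
wrist_force: [1.2, -0.6, 6.3]
gripper_width: 0.001
grip_force: 2.8
```

Request:
{"fn": "servo_tool", "kwargs": {"plan": [[[-1, 0, 0, 0, 0, 0, 0], [-1, 0, 0, 0, 0, 0, 0], [-1, 0, 0, -0.005, 0, 0, 0], [-1, 0, 0, -0.01, 0, 0, 0], [-1, 0, 0, -0.015, 0, 0, 0], [-1, 0, 0, -0.015, 0, 0, 0], [-1, 0, 0, 0, 0, 0, 0], [-1, 0, 0, 0, 0, 0, 0]]]}}

```text
time_s: 8.73
tool_pos: [0.4876, -0.0089, 0.2798]
tcp_rot: [-3.141, -0.002, -0.101]
wrist_force: [-0.0, 0.5, 0.1]
gripper_width: -0.003
grip_force: 0.0
```

```bash
python3 - <<'E'
from h import *
import cv2
to(17,0,105)
im=eyes.read_camera("side")[:,:,::-1]
cv2.imwrite("pics/side2.png",cv2.resize(im[120:300,200:440],(792,594),interpolation=cv2.INTER_CUBIC))
E
```

```text
t 8.73 tip case mm [ 16.8 -72.7 106.8] yawerr deg -0.03 F [-0.   0.5  0.1] grip -0.0
shift mm [  0.2 -72.7   1.8]
```

View pics/side2.png

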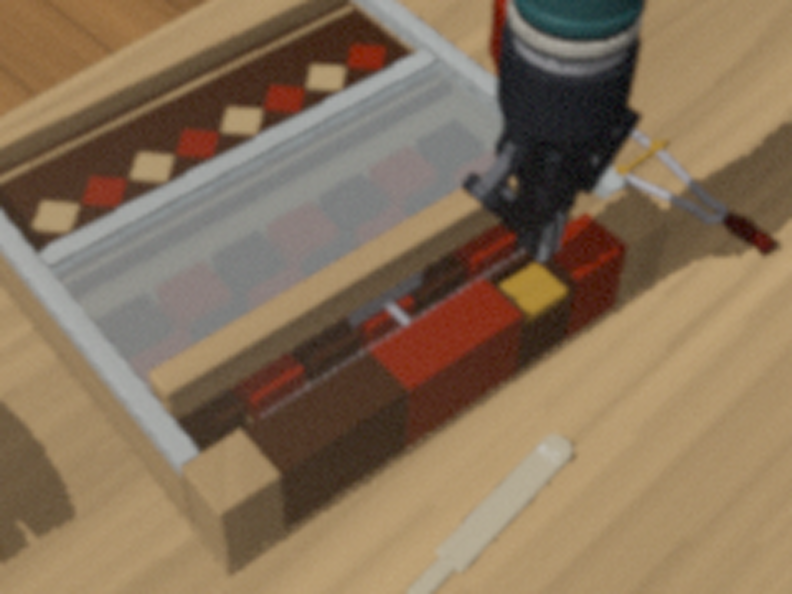

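The lid has sprung ajar, with the pull bar from (160,385) to (480,210) and a dark gap behind the rail. I move to mid-bar at tip height z ≈ 81 mm.

Request:
{"fn": "servo_tool", "kwargs": {"plan": [[[-1, 0, -0.025, 0, 0, 0, 0], [-1, 0, -0.025, 0, 0, 0, 0], [-1, 0, -0.023, 0, 0, 0, 0], [-1, 0, 0, 0.01, 0, 0, 0], [-1, 0, 0, 0.01, 0, 0, 0], [-1, 0, 0, 0.005, 0, 0, 0], [-1, 0, 0, 0, 0, 0, 0], [-1, 0.01, 0, 0, 0, 0, 0], [-1, 0.01, 0, 0, 0, 0, 0], [-1, 0.01, 0, 0, 0, 0, 0], [-1, 0, 0, 0, 0, 0, 0], [-1, 0, 0, 0, 0, 0, 0]]]}}

```text
time_s: 9.78
tool_pos: [0.5261, 0.0603, 0.2545]
tcp_rot: [-3.141, -0.002, -0.102]
wrist_force: [-0.8, -0.6, 0.0]
gripper_width: -0.002
grip_force: 0.0
```

```bash
python3 -c "
from h import *
to(163,0,81)"
```

```text
t 9.78 tip case mm [48.2 -0.  81.5] yawerr deg -0.09 F [-0.8 -0.6  0. ] grip -0.0
shift mm [114.8  -0.2   0.7]
```

Request:
{"fn": "servo_tool", "kwargs": {"plan": [[[-1, 0.005, 0, 0, 0, 0, 0], [-1, 0.005, 0, 0, 0, 0, 0], [-1, 0.005, 0, 0, 0, 0, 0], [-1, 0.004, 0, 0, 0, 0, 0], [-1, 0.004, 0, 0, 0, 0, 0], [-1, 0.004, 0, 0, 0, 0, 0], [-1, 0.004, 0, 0, 0, 0, 0], [-1, 0.004, 0, 0, 0, 0, 0]]]}}

```text
time_s: 10.45
tool_pos: [0.5592, 0.0573, 0.2539]
tcp_rot: [3.141, 0.002, -0.1]
wrist_force: [-3.1, 0.8, 1.2]
gripper_width: 0.001
grip_force: 1.3
```

Request:
{"fn": "servo_tool", "kwargs": {"plan": [[[-1, 0.005, 0, 0, 0, 0, 0], [-1, 0.005, 0, 0, 0, 0, 0], [-1, 0.005, 0, 0, 0, 0, 0], [-1, 0.005, 0, 0, 0, 0, 0], [-1, 0.005, 0, 0, 0, 0, 0], [-1, 0.005, 0, 0, 0, 0, 0], [-1, 0.005, 0, 0, 0, 0, 0], [-1, 0.005, 0, 0, 0, 0, 0], [-1, 0.005, 0, 0, 0, 0, 0], [-1, 0.005, 0, 0, 0, 0, 0]]]}}

```text
time_s: 11.28
tool_pos: [0.6097, 0.0522, 0.2539]
tcp_rot: [-3.142, 0.0, -0.101]
wrist_force: [-2.6, 1.1, -0.9]
gripper_width: 0.0
grip_force: 1.4
```

```bash
python3 -c "
from h import *
to(163,0,81)"
```

```text
t 11.28 tip case mm [131.8   0.3  80.9] yawerr deg -0.02 F [-2.6  1.1 -0.9] grip 0.0
shift mm [31.2  0.3 -0.1]
```

Pushing well, with about 3 N. I approach the stop slowly.

Request:
{"fn": "servo_tool", "kwargs": {"plan": [[[-1, 0.005, 0, 0, 0, 0, 0], [-1, 0.004, 0, 0, 0, 0, 0], [-1, 0.004, 0, 0, 0, 0, 0], [-1, 0.004, 0, 0, 0, 0, 0], [-1, 0.003, 0, 0, 0, 0, 0], [-1, 0.003, 0, 0, 0, 0, 0], [-1, 0.003, 0, 0, 0, 0, 0]]]}}

```text
time_s: 11.87
tool_pos: [0.6355, 0.0495, 0.2541]
tcp_rot: [-3.142, -0.0, -0.101]
wrist_force: [-2.1, 1.7, -1.6]
gripper_width: 0.001
grip_force: 1.1
```

Request:
{"fn": "servo_tool", "kwargs": {"plan": [[[-1, 0.002, 0, 0, 0, 0, 0], [-1, 0.002, 0, 0, 0, 0, 0]]]}}

```text
time_s: 12.03
tool_pos: [0.6395, 0.049, 0.2542]
tcp_rot: [3.142, -0.001, -0.101]
wrist_force: [-2.1, 1.1, -0.7]
gripper_width: 0.0
grip_force: 1.0
```

Request:
{"fn": "servo_tool", "kwargs": {"plan": [[[-1, 0.001, 0, 0, 0, 0, 0], [-1, 0.001, 0, 0, 0, 0, 0]]]}}

```text
time_s: 12.2
tool_pos: [0.6413, 0.0488, 0.2542]
tcp_rot: [3.141, 0.0, -0.101]
wrist_force: [-3.7, 0.8, 1.8]
gripper_width: -0.002
grip_force: 1.8
```

```bash
python3 -c "
from h import *
to(163,0,81)"
```

```text
t 12.2 tip case mm [163.6   0.   81.2] yawerr deg -0.04 F [-3.7  0.8  1.8] grip -0.0
shift mm [-0.6  0.   0.2]
```

Request:
{"fn": "servo_tool", "kwargs": {"plan": [[[-1, 0.001, 0, 0, 0, 0, 0], [-1, 0.001, 0, 0, 0, 0, 0], [-1, 0, 0, 0, 0, 0, 0]]]}}

```text
time_s: 12.45
tool_pos: [0.6419, 0.0488, 0.2542]
tcp_rot: [3.141, 0.004, -0.101]
wrist_force: [-6.2, 0.5, 3.6]
gripper_width: -0.005
grip_force: 2.9
```

Request:
{"fn": "servo_tool", "kwargs": {"plan": [[[-1, 0.001, 0, 0, 0, 0, 0], [-1, 0.001, 0, 0, 0, 0, 0], [-1, 0, 0, 0, 0, 0, 0]]]}}

```text
time_s: 12.7
tool_pos: [0.6427, 0.0488, 0.2542]
tcp_rot: [3.141, 0.008, -0.101]
wrist_force: [-8.8, 1.4, 7.6]
gripper_width: 0.001
grip_force: 4.4
```

The force now rises with almost no motion, so the lid is at its stop. I back off and lift clear.

Request:
{"fn": "servo_tool", "kwargs": {"plan": [[[-1, -0.005, 0, 0, 0, 0, 0], [-1, -0.015, 0, 0, 0, 0, 0], [-1, -0.02, 0, 0, 0, 0, 0], [-1, 0, 0, -0.03, 0, 0, 0], [-1, 0, 0, -0.03, 0, 0, 0], [-1, 0, 0, -0.03, 0, 0, 0], [-1, 0, 0, -0.03, 0, 0, 0], [-1, 0, 0, -0.03, 0, 0, 0], [-1, 0, 0, 0, 0, 0, 0], [-1, 0, 0, 0, 0, 0, 0]]]}}

```text
time_s: 13.53
tool_pos: [0.6069, 0.052, 0.4071]
tcp_rot: [-3.14, -0.009, -0.102]
wrist_force: [0.2, 0.6, -1.0]
gripper_width: -0.001
grip_force: 0.0
```

```bash
python3 - <<'E'
from h import *
import cv2
to(17,0,105)
im=eyes.read_camera("side")[:,:,::-1]
cv2.imwrite("pics/side3.png",cv2.resize(im[100:310,150:430],(792,594),interpolation=cv2.INTER_CUBIC))
v=np.load("case.npy")
print(np.round((proj(eyes.camera_params("side"),world(v,np.array([[174,171,92],[174,0,92],[196,171,92]])/1e3))-[150,100])*2.829))
E
```

```text
t 13.53 tip case mm [130.6   0.  234.1] yawerr deg -0.08 F [ 0.2  0.6 -1. ] grip -0.0
shift mm [-114.7    0.4  128.1]
[[214. 310.]
 [400. 208.]
 [199. 292.]]
```

View pics/side3.png

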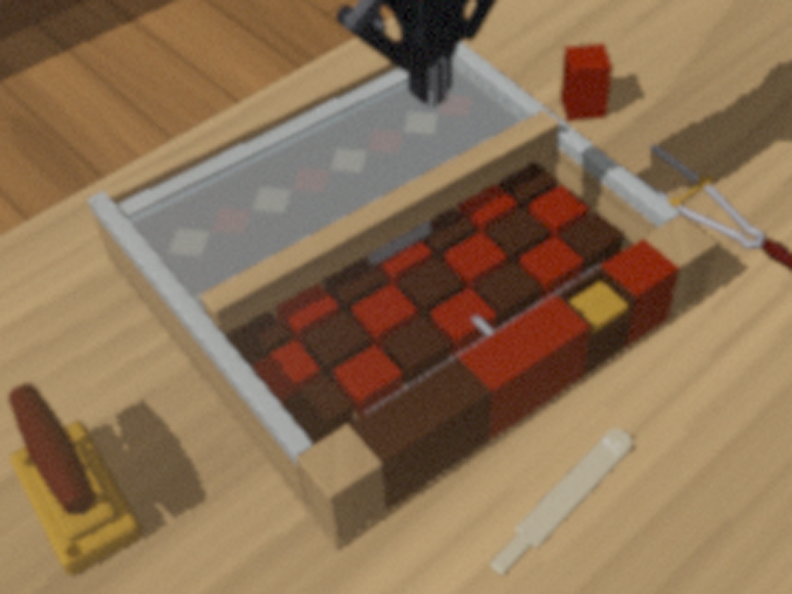

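The lid is fully open. The pull bar's left front top corner is at about (215,308), against (214,310) predicted for 130 mm of travel. The other objects are undisturbed and the hand is clear.

```bash
python3 -c "
from workcell import order
print(order.sign_off())"
```

```text
the job is handed in; nothing more can be done
None
```

The case is open and the job is handed in: I felt along the rail to the notch, pressed the catch, pushed the lid to its stop at about 130 mm, left the loose objects alone and finished with the hand clear.

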